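Blow the dust off a calibration plate

TASK

Blow off the slotted steel calibration plate: lay it flat on the grey rest of the blow-off station, lengthwise between the two end lips and centred across the rest, and let go of it. Only then press the black cap of the leaning air canister all the way down along the canister's axis, hold it down for at least half a second, and let it spring fully back up. Leave the plate lying on the rest and do not disturb the other loose things on the bench.

Things in the scene. Friction and masses are not known exactly. Their poses are not given: they have to be found in the camera images.
- plate: Loose flat steel calibration plate with rows of slots, 76 x 50 x 8 mm (its x, y, z), about 0.12 kg. Origin at the centre of its underside, z up, x along its length. Starts flat on the bench to the robot's left. Pinch its long edges (50 mm apart, closing along its y) from above.
- station: Blow-off station, fixed: aluminium base plate 390 x 110 x 8 mm with, in a row along its x, a grey rest, a leaning white air canister with a black cap, and a lamp canopy. Origin on the bench top under the rest's centre; x points level from the rest to the canister, z up; base x -60..330, y +-55 mm. Stands ahead of the robot; x points to its right (-y of the world), within about 10 degrees.
- rest (a point): Centre of the top face of the rest, 30 mm above the bench; axes as the station's. Grey pedestal 34 mm wide (y), 99 mm long (x), with an 8 mm thick, 7 mm high lip at each end, 83 mm clear between them. The plate lies along x between the lips, underside at this height, overhanging 8 mm on both sides, where the fingers have free room 22 mm down to the base plate.
- cap_top (a point): Centre of the round pressing face (34 mm diameter) of the cap, moves with it; when up, 160 mm along x from the rest's centre and 150 mm above the bench. Its z points out of the face along the canister's axis: 35 degrees from vertical, leaning towards the rest (station axes: -0.574, 0, 0.819). Press along -z; the canister is 52 mm thick and ends 16 mm behind this face (neck).
- canopy_edge (a point): Middle of the front lower edge of the canopy's flat roof, 310 mm above the bench, 155 mm along x from the rest's centre. The roof is 10 mm thick, runs from here 165 mm along +x, y +-60 mm, to a back post. It stands over the cap, so a gripper pointing straight down does not fit there: come in along the canister's axis, tilted about 35 degrees.
- cap (a joint): Travel of the cap in m along the canister's axis: 0 = up, 0.008 = fully down (hard stop). Sprung: starts to move at about 3.6 N, fully down at about 8.5 N, comes back up by itself.
- lens: Bystander: black lens barrel standing upright, 35 mm diameter, 50 mm tall; origin at the centre of its underside.
- tape: Bystander: black roll of tape lying flat, 58 x 56 x 19 mm; origin at the centre of its underside.
- dish: Bystander: flat white round dish with lid, 60 mm diameter, 14 mm tall; origin at the centre of its underside.

How it is judged:
By the outcome, as a careful person would: the job done as asked, in the order asked, and still so for the second after the job is handed in, with the robot touching nothing.
It also fails if it takes over 42 s, if anything falls off the work surface, if the arm or the gripper's body presses on something with over 40 N, if the wrist force passes 120 N, or if a joint passes its speed limit or range.

ROBOT

A 6-joint arm with a two-finger parallel gripper is mounted at the origin on a cart in front of the work surface, level with it; the furniture and walls round the work are solid. World frame = base frame: x ahead of the robot, y to its left, z up, the work surface at z = 0. Lengths are in m, angles in rad, forces in N, time in s.
With the tool pointing down it reaches from about 0.325 to 0.9 m from the base axis. Payload 3.5 kg.
Tool frame: the origin (TCP) lies between the finger pads; the fingertips stand 17 mm ahead of it and the grasp point (between the pads) lies 2 mm behind it; y points along the fingers, x is the direction in which the jaws open and shut, and the axes are right-handed (so a half turn about y gives the same grasp; the last joint's range is limited). The gripper opens to 85 mm and grips with 20 to 120 N. Pads are 22 mm wide; open, the fingers measure 114 mm over their backs; the gripper's body (76 mm by 85 mm) begins 54 mm behind the grasp point. The pads swing forward as they close: fully open they stand 13 mm farther back than shut.
Start: joints at [-1.32, 0.276, -0.026, 1.268, 0, 1.467], TCP at [0.217, -0.586, 0.248] pointing down, gripper open.
Joint ranges: [-3.12, 3.12], [-0.85, 1.88], [-1.08, 1.24], [-1.95, 2.15], [-1.57, 1.53], [-3.14, 3.14]. Speed limits (rad/s): [2.57, 2.57, 3.14, 3.14, 3.14, 3.14].

INTERFACE

Orientations are given as [roll, pitch, yaw] about the fixed x, y, z axes, in that order (R = Rz(yaw) Ry(pitch) Rx(roll)).
In Python, from station import ctrl gives the robot as it stands.
- The arm moves only by the tool servo_tool, never from a script. Its argument "deltas" is a list of rows, each an object with "twist": the turn, a rotation vector about the tool's x, y, z normalised to -1 to 1, where 1 is 30 degrees, a list of three; "xyz": the shift along the tool's x, y, z normalised to -1 to 1, where 1 is 50 cm, a list of three; "jaw": the opening, from -1 (shut) to 1 (fully open). In form: [{"twist": [rx, ry, rz], "xyz": [dx, dy, dz], "jaw": jaw}, ...]. A call has 1 to 8 rows; each row shifts and turns the pose as measured when the row begins, along the tool's axes as they then stand; what a row does not reach is not made up. A row lasts 1/8 s, in which the tool goes at most 62.5 mm and 10.7 degrees, less where a joint would pass 70% of its speed; a pose out of reach is approached as far as the arm can. A call with a number of a shift or a turn outside -1 to 1 is refused whole. A call with a gripper value outside its range is refused whole. The fingers move at their own pace and stop on an object; "newtons" is the grip in N (left out, the last holds). Time passes only in rows, so rows that do not move let the fingers close. It gives the time, the measured TCP pose, the force and the opening at its end, in the units of the state.
- ctrl.sense(): the state, without advancing time (a new reading comes with each control period).
- ctrl.capture(name): name is "scene" or "top" or "wrist"; returns the picture (384x512x3 uint8, red, green, blue); there is no depth.
- ctrl.get_calibration(name): a dict with "fovy" (degrees; the focal length in pixels is half the picture's height over the tangent of half this angle, whatever the lens; pixels are square), "cx", "cy" (the principal point, pixels), "R" (3x3) and "t" (3): a world point X has camera coordinates R X + t; the wrist camera has in their place "T_tool_cam" (4x4, takes a point from camera to tool coordinates, whose origin is the TCP and whose axes are the tool frame's). Camera axes: x right, y down, z forward; pixel columns grow to the right and rows downward; lengths in m; the calibration is good to about 2 mm. A picture is of the moment at which its call begins: read the wrist's pose just before it. get_calibration takes no time and is no camera call.
- ctrl.finish_job(): hands the job in, once; it reports no verdict.
The state is a dict: "t": time; "joint_pos": joint angles; "joint_vel": joint speeds; "joint_efforts": joint torques, N m; "position": TCP position; "tcp_rot": TCP orientation; "wrist_force": force on the tool from outside, world axes, zero at the start; "moment": the same for the moment, N m; "grip_width": finger opening in m.
Only numpy, scipy, OpenCV 4.12 (cv2) and the standard library are available. Lean on these libraries where they do the work, as an engineer would, in place of code of your own. Each camera call takes 0.05 s, during which the arm holds its last target. There are 200 camera calls.

## Working session

There is one attempt and no reset: what is moved stays moved. The work goes in short steps, Python scripts to look and compute and a tool call to move; the robot and the scene stay as the last step left them, time stands still between calls to the robot, and variables do not carry over. Pictures are saved under pics/ and viewed, about 8 in all and at most 12, crops included, and the job is handed in when it is done.

Besides the shell and the picture viewer there is one more tool, called after "Call:" by a JSON object that holds its "api" and its "payload". servo_tool: Moves the arm, as the interface text tells. Scaled input: -1 to 1 covers 50 cm each way for a shift and 30 degrees each way for a turn. Its arguments: {"type":"object","properties":{"deltas":{"type":"array","items":{"type":"object","properties":{"twist":{"type":"array","items":{"type":"number"}},"xyz":{"type":"array","items":{"type":"number"}},"jaw":{"type":"number"}}}},"newtons":{"type":"number"}},"required":["deltas"]}

```bash
ls; mkdir -p pics
python3 - <<'E'
from station import ctrl
import cv2,numpy as np
s=ctrl.sense(); print({k:np.round(v,3).tolist() for k,v in s.items()})
for n in("scene","top"):
    im=ctrl.capture(n); cv2.imwrite(f"pics/{n}0.png",im[...,::-1])
    c=ctrl.get_calibration(n); print(n,c)
print(ctrl.get_calibration("wrist"))
a=cv2.imread("pics/scene0.png");b=cv2.imread("pics/top0.png")
cv2.imwrite("pics/scene0v.png",cv2.resize(a,(800,600)));cv2.imwrite("pics/top0v.png",cv2.resize(b,(800,600)))
E
```

```text
pics
{'t': 0.0, 'joint_pos': [-1.32, 0.277, -0.028, 1.268, 0.0, 1.467], 'joint_vel': [0.002, -0.0, 0.001, -0.001, 0.0, 0.002], 'joint_efforts': [-0.0, -44.551, 29.521, 0.016, -0.0, 0.0], 'position': [0.216, -0.586, 0.247], 'tcp_rot': [-1.571, 0.002, -1.217], 'wrist_force': [0.057, 0.958, -0.272], 'moment': [0.008, 0.013, -0.024], 'grip_width': 0.085}
scene {'fovy': 48.919123907967084, 'cx': 257.65564591815524, 'cy': 193.06088098433696, 'R': array([[-0.40423213, -0.91459219,  0.0108406 ],
       [-0.50519229,  0.21337368, -0.83621315],
       [ 0.76248091, -0.34350081, -0.54829741]]), 't': array([0.27926377, 0.4021089 , 0.82140831])}
top {'fovy': 53.31781939366387, 'cx': 254.27186628387736, 'cy': 195.27625180753262, 'R': array([[-0.02716885, -0.99952847, -0.01430706],
       [-0.98195224,  0.02936543, -0.18683542],
       [ 0.18716746,  0.00897274, -0.98228704]]), 't': array([0.10326752, 0.51324444, 1.21848923])}
{'fovy': 66.30874553910782, 'cx': 259.6672929536039, 'cy': 194.01189584779698, 'T_tool_cam': array([[ 9.99999793e-01, -3.87328933e-04, -5.12852287e-04,
         9.80434388e-04],
       [ 3.67491634e-04, -3.10043012e-01,  9.50722460e-01,
        -1.26326011e-01],
       [-5.27248584e-04, -9.50722452e-01, -3.10042806e-01,
         7.94259380e-02],
       [ 0.00000000e+00,  0.00000000e+00,  0.00000000e+00,
         1.00000000e+00]])}
```

View pics/top0v.png

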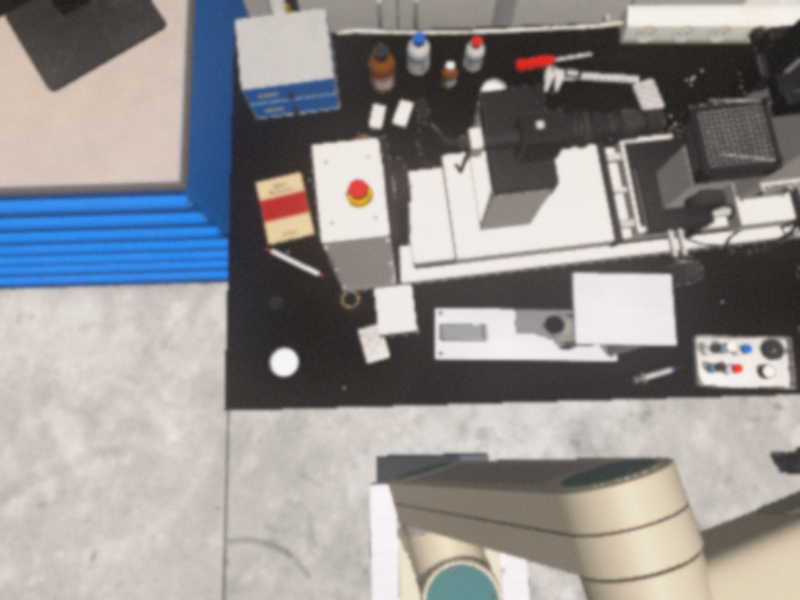

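View pics/scene0v.png

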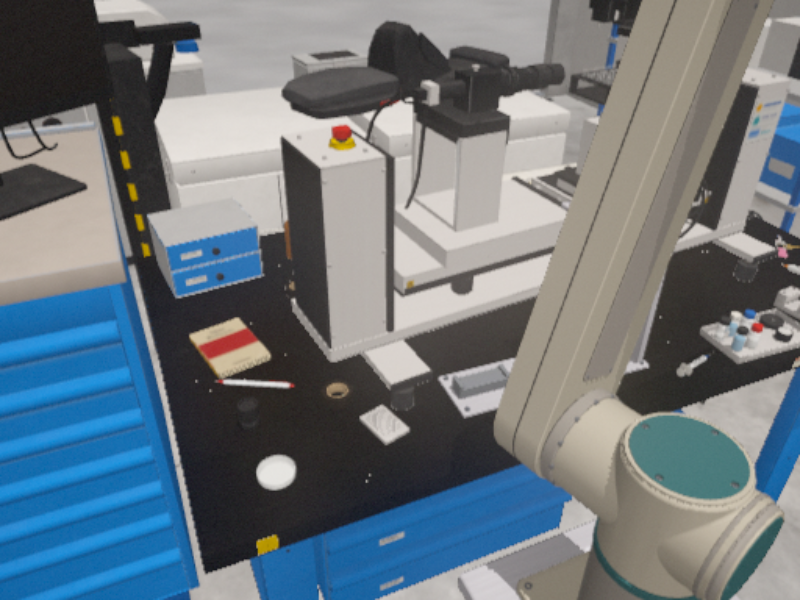

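The top view (800x600 scale) shows the plate at about (374,343), dish (284,362), rest (463,332), cap (555,324) and canopy roof (625,310). In the scene view the plate is at (385,424), with a black barrel right behind it at (403,395). Next I'll measure these roughly and enhance the dark areas.

```bash
cat > h.py <<'E'
import numpy as np,cv2
from scipy.spatial.transform import Rotation as Rn
from station import ctrl
def T_tool(s):
    T=np.eye(4);T[:3,:3]=Rn.from_euler('xyz',s['tcp_rot']).as_matrix();T[:3,3]=s['position'];return T
def cam(name,s=None):
    c=ctrl.get_calibration(name);f=192/np.tan(np.radians(c['fovy'])/2)
    K=np.array([[f,0,c['cx']],[0,f,c['cy']],[0,0,1]])
    if name=='wrist': T=T_tool(s)@c['T_tool_cam'];R=T[:3,:3].T;t=-R@T[:3,3]
    else: R,t=np.array(c['R']),np.array(c['t'])
    return K,R,t
def cast(C,uv,z):
    K,R,t=C;uv=np.atleast_2d(uv).astype(float)
    d=(R.T@np.linalg.inv(K)@np.c_[uv,np.ones(len(uv))].T).T;o=-R.T@t
    return o+d*((z-o[2])/d[:,2])[:,None]
def proj(C,X):
    K,R,t=C;p=(K@(R@np.atleast_2d(X).T+t[:,None])).T;return p[:,:2]/p[:,2:]
E
python3 - <<'E'
from h import *
C=cam('top');im=cv2.imread('pics/top0.png')
def P(u,v,z):return np.round(cast(C,[u*.64,v*.64],z)[0],3)
print('dish',P(284,362,.014),'tape?',P(276,302,.02),'ring',P(349,299,.01),'plate',P(374,343,.008),'paper',P(397,309,0),'rest',P(463,332,.03),'cap',P(555,324,.15))
print('base corners',[P(u,v,.008) for u,v in((435,308),(434,358),(616,361))])
S=cam('scene')
for n,u,v in(('blackA',403,408),('blackB',248,424),('plate',385,424)):print(n,np.round(cast(S,[u*.64,v*.64],0)[0],3))
g=im[..., :].max(2)
m=(g>110).astype('uint8')
for c in cv2.findContours(m,0,1)[0]:
    r=cv2.minAreaRect(c)
    if 150<cv2.contourArea(c)<4000 and r[0][1]>180 and r[0][1]<260: 
        print(np.round(r[0],1),np.round(cast(C,cv2.boxPoints(r),.008)[:,:2],3).tolist())
lut=lambda a:(255*(a/255.)**.4).astype('uint8')
a=cv2.resize(lut(im[170:270,145:345]),(800,400),interpolation=2)
b=cv2.imread('pics/scene0.png');b=cv2.resize(lut(b[215:340,100:350]),(800,400),interpolation=2)
cv2.imwrite('pics/z1.png',cv2.resize(np.vstack([a,b]),(600,600)))
E
```

```text
dish [0.406 0.336 0.014] tape? [0.536 0.353 0.02 ] ring [0.54  0.195 0.01 ] plate [0.442 0.142 0.008] paper [0.517 0.09  0.   ] rest [ 0.457 -0.05   0.03 ] cap [ 0.451 -0.216  0.15 ]
base corners [array([0.515, 0.007, 0.008]), array([0.406, 0.013, 0.008]), array([ 0.388, -0.376,  0.008])]
blackA [0.471 0.097 0.   ]
blackB [0.537 0.352 0.   ]
plate [0.446 0.141 0.   ]
[181.3 231.8] [[0.406, 0.383], [0.451, 0.338], [0.406, 0.294], [0.362, 0.339]]
[476. 231.] [[0.441, -0.548], [0.434, -0.762], [0.321, -0.745], [0.327, -0.535]]
```

View pics/z1.png

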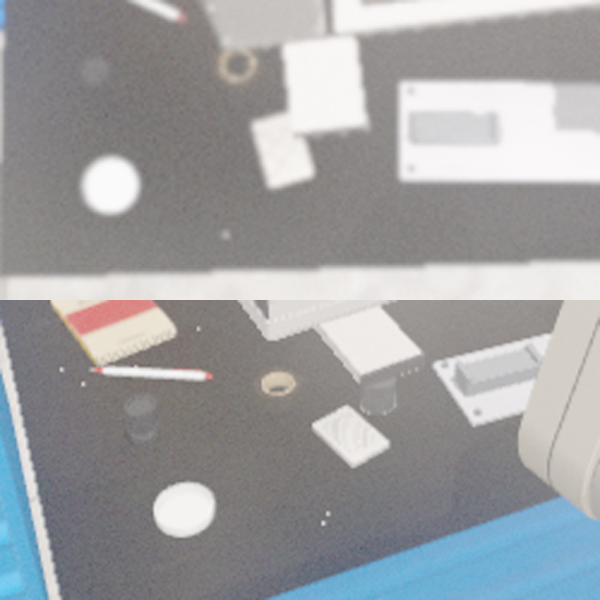

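Run:
```python
from h import *
C=cam('top');S=cam('scene')
def tri(a,b):
    a=np.array([145+a[0]/3,170+a[1]/3]);b=np.array([100+b[0]/2.4,215+(b[1]-300)/2.4])
    X=cv2.triangulatePoints(C[0]@np.c_[C[1],C[2]],S[0]@np.c_[S[1],S[2]],a,b);X=(X[:3]/X[3]).T
    return np.round(X,3),np.round(proj(C,X)-a,1)
for a,b in(((293,133),(360,380)),((368,128),(421,352)),((283,43),(318,328)),((293,133),(360,371))):print('box',*tri(a,b))
# plate corners top (z1): left-top, bottom-left, bottom-right ; scene corners
for a,b in(((252,122),(313,431)),((269,188),(352,464)),((315,173),(388,440))):print('plate',*tri(a,b))
sc=lambda u,v,z:np.round(cast(S,[100+u/2.4,215+(v-300)/2.4],z)[0],3)
print([sc(*p,.008) for p in((313,431),(352,464),(388,440),(350,406))])
print('post bottom',sc(378,412,0))
print([np.round(cast(C,[145+u/3,170+v/3],.008)[0],3) for u,v in((252,122),(269,188),(315,173),(296,111))])
```

```text
box [[0.451 0.128 0.072]] [[-0.2 -0.1]]
box [[0.454 0.051 0.083]] [[-1.2 -0.7]]
box [[0.55  0.137 0.074]] [[-0.3 -0.2]]
box [[0.449 0.128 0.086]] [[-0.4 -0.2]]
plate [[ 0.474  0.176 -0.005]] [[0.3 0.2]]
plate [[0.398 0.159 0.008]] [[-0.2 -0.1]]
plate [[0.414 0.109 0.009]] [[-0.7 -0.4]]
[array([0.461, 0.18 , 0.008]), array([0.399, 0.16 , 0.008]), array([0.416, 0.11 , 0.008]), array([0.483, 0.127, 0.008])]
post bottom [0.469 0.098 0.   ]
[array([0.473, 0.176, 0.008]), array([0.398, 0.158, 0.008]), array([0.413, 0.106, 0.008]), array([0.484, 0.126, 0.008])]
```

The plate centre is near (0.442, 0.142), with its length along about 14° from world x. A raised white slab, roughly 75–85 mm high with a corner near (0.45, 0.13), overhangs the plate's far right corner. I'll go round the canopy for a close wrist view.

Call:
{"api": "servo_tool", "payload": {"deltas": [{"xyz":[-0.11,0,0.034],"twist":[0,0,0],"jaw":1},{"xyz":[-0.11,0,0.034],"twist":[0,0,0],"jaw":1},{"xyz":[-0.11,0,0.034],"twist":[0,0,0],"jaw":1},{"xyz":[-0.11,0,0.034],"twist":[0,0,0],"jaw":1},{"xyz":[-0.11,0,0.034],"twist":[0,0,0],"jaw":1}]}}

```text
t: 0.72
position: [0.1999, -0.2927, 0.244]
tcp_rot: [-1.57, 0.006, -1.22]
wrist_force: [0.3, -0.9, 0.3]
grip_width: 0.0852
```

Call:
{"api": "servo_tool", "payload": {"deltas": [{"xyz":[-0.078,0,0.076],"twist":[0,0,0],"jaw":1},{"xyz":[-0.078,0,0.076],"twist":[0,0,0],"jaw":1},{"xyz":[-0.078,0,0.076],"twist":[0,0,0],"jaw":1},{"xyz":[-0.078,0,0.076],"twist":[0,0,0],"jaw":1},{"xyz":[-0.078,0,0.076],"twist":[0,0,0],"jaw":1}]}}

```text
t: 1.35
position: [0.3115, -0.0355, 0.2443]
tcp_rot: [-1.567, 0.005, -1.228]
wrist_force: [1.8, 0.0, 0.0]
grip_width: 0.0852
```

Call:
{"api": "servo_tool", "payload": {"deltas": [{"xyz":[-0.068,0.02,0.089],"twist":[0,0,0],"jaw":1},{"xyz":[-0.068,0.02,0.089],"twist":[0,0,0],"jaw":1},{"xyz":[-0.068,0.02,0.089],"twist":[0,0,0],"jaw":1},{"xyz":[-0.068,0.02,0.089],"twist":[0,0,0],"jaw":1},{"xyz":[0,0,0],"twist":[0,0,0],"jaw":1}]}}

```text
t: 1.98
position: [0.4365, 0.1634, 0.204]
tcp_rot: [-1.565, 0.002, -1.221]
wrist_force: [0.5, -1.3, 0.1]
grip_width: 0.0856
```

Run:
```python
from h import *
s=ctrl.sense();im=ctrl.capture('wrist');cv2.imwrite('pics/w1.png',im[...,::-1]);np.save('w1.npy',np.r_[s['position'],s['tcp_rot']])
print(np.round(np.r_[s['position'],s['tcp_rot'],s['joint_pos']],3),s['t'])
cv2.imwrite('pics/w1v.png',cv2.resize(cv2.imread('pics/w1.png'),(768,576)))
```

```text
[ 4.370e-01  1.630e-01  2.040e-01 -1.565e+00  2.000e-03 -1.221e+00
  2.180e-01  1.900e-02 -4.250e-01  1.121e+00  3.000e-03  3.009e+00] 1.975
```

View pics/w1v.png

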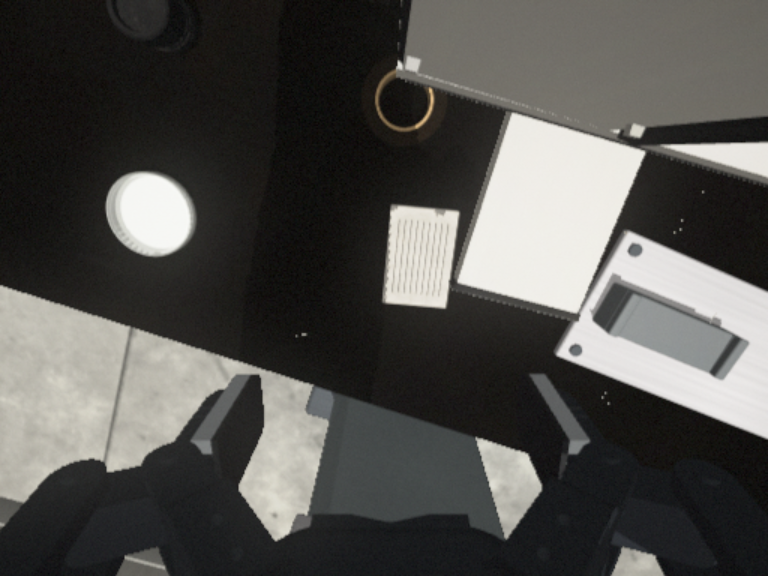

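The wrist view shows the plate clear at (421,256) and the slab's near corner at (455,285). The dark roll with a brass ring at (404,103) is the tape, and the black barrel at top left is the lens.

```bash
cat >> h.py <<'E'
def load(n):
    a=np.load(n+'.npy');return cam('wrist',dict(position=a[:3],tcp_rot=a[3:]))
def plan(s,p,rot,n):
    "even straight-line rows from s to the pose p, rot (matrix): normalised twist and per-row xyz"
    T=T_tool(s);rv=Rn.from_matrix(T[:3,:3].T@rot).as_rotvec()/n;R=T[:3,:3]
    print('rows',n,'twist',np.round(rv/np.radians(30),3));d=(np.array(p)-s['position'])/n;print('mm/row',np.round(1000*np.linalg.norm(d),1),'deg',np.round(np.degrees(np.linalg.norm(rv)),1))
    for i in range(n): print(np.round(R.T@d/.5,3).tolist());R=R@Rn.from_rotvec(rv).as_matrix()
E
python3 - <<'E'
from h import *
W=load('w1');im=cv2.imread('pics/w1.png');C=cam('top')
m=(im.max(2)>110).astype('uint8')
m=cv2.morphologyEx(m,cv2.MORPH_CLOSE,np.ones((5,5)))
roi=np.zeros_like(m);cv2.fillPoly(roi,[np.array([[240,125],[325,125],[299,200],[310,225],[240,225]])],1)
cs=cv2.findContours(m*roi,0,1)[0];c=max(cs,key=cv2.contourArea)
w=cast(W,c[:,0,:],.008)[:,:2]
r=cv2.minAreaRect((w*1000).astype('float32'));print('plate',r, (cv2.boxPoints(r)/1000).round(3).tolist())
for a,b in(((293,133),(455,285)),((368,128),(578,318)),((283,43),(508,112))):
    a=np.array([145+a[0]/3,170+a[1]/3]);b=np.array(b)/1.5
    X=cv2.triangulatePoints(C[0]@np.c_[C[1],C[2]],W[0]@np.c_[W[1],W[2]],a,b);print('slab',(X[:3]/X[3]).T.round(3))
for z in(0.03,.05,.08):print(z,cast(W,[455/1.5,285/1.5],z).round(3),cast(W,[578/1.5,318/1.5],z).round(3))
# rest corner guesses, inner floor & lips
for u,v in((592,318),(612,277),(748,342),(723,378)):print('rest',cast(W,[u/1.5,v/1.5],.035).round(3))
E
```

```text
plate ((456.7581787109375, 136.3549346923828), (93.73548889160156, 68.25824737548828), 14.74185848236084) [[0.40299999713897705, 0.15700000524520874], [0.41999998688697815, 0.09099999815225601], [0.5109999775886536, 0.11500000208616257], [0.49300000071525574, 0.1809999942779541]]
slab [[0.45  0.127 0.075]]
slab [[0.455 0.046 0.072]]
slab [[0.55  0.136 0.071]]
0.03 [[0.441 0.115 0.03 ]] [[0.448 0.021 0.03 ]]
0.05 [[0.445 0.12  0.05 ]] [[0.452 0.032 0.05 ]]
0.08 [[0.452 0.127 0.08 ]] [[0.459 0.049 0.08 ]]
rest [[0.453 0.014 0.035]]
rest [[0.485 0.015 0.035]]
rest [[ 0.475 -0.102  0.035]]
rest [[ 0.443 -0.101  0.035]]
```

Run:
```python
from h import *
W=load('w1');im=cv2.imread('pics/w1.png')
m=(im.max(2)>90).astype('uint8')
roi=np.zeros_like(m);cv2.fillPoly(roi,[np.array([[240,125],[315,125],[302,185],[299,225],[240,225]])],1)
c=max(cv2.findContours(cv2.morphologyEx(m*roi,cv2.MORPH_CLOSE,np.ones((5,5))),0,1)[0],key=cv2.contourArea)
print(cv2.boundingRect(c))
w=cast(W,c[:,0,:],.006)[:,:2]
r=cv2.minAreaRect((w*1000).astype('float32'));print('plate',r)
q=cast(W,np.array([(391,206),(459,210),(446,308),(384,302)])/1.5,.008)[:,:2];print(q.round(3),q.mean(0),np.linalg.norm(np.roll(q,-1,0)-q,axis=1))
e=(q[0]+q[1]-q[2]-q[3]);print(np.degrees(np.arctan2(e[1],e[0])))
```

```text
(255, 136, 52, 70)
plate ((445.9468994140625, 140.84927368164062), (76.9755630493164, 54.1744270324707), 14.80078411102295)
[[0.475 0.176]
 [0.489 0.128]
 [0.416 0.109]
 [0.404 0.156]] [0.44586801 0.1420608 ] [0.04943804 0.07587816 0.04846577 0.07375062]
15.499392215888243
```

```bash
cat >> h.py <<'E'
def orient(xdir_deg,tilt_deg):
    "tool x level at this yaw; tool y down, tilted by tilt about tool x (positive: fingertips toward -z of the untilted tool)"
    return Rn.from_euler('xyz',[-90+tilt_deg,0,xdir_deg],degrees=True).as_matrix()
E
python3 - <<'E'
from h import *
R=orient(105.3,0);print(R.round(2)); R=orient(105.3,12);print(R.round(2))
s=ctrl.sense();tgt=np.array([.4238,.1355,.018]);hov=tgt-.09*R[:,1];print(hov)
plan(s,hov,orient(105.3,0),17)
E
```

```text
[[-0.26 -0.   -0.96]
 [ 0.96 -0.   -0.26]
 [-0.   -1.    0.  ]]
[[-0.26 -0.2  -0.94]
 [ 0.96 -0.05 -0.26]
 [-0.   -0.98  0.21]]
[0.44184885 0.14043761 0.10603328]
rows 17 twist [-0.    -0.344  0.001]
mm/row 5.9 deg 10.3
[0.003, 0.012, -0.0]
[0.003, 0.012, -0.001]
[0.002, 0.012, -0.001]
[0.002, 0.012, -0.002]
[0.002, 0.012, -0.002]
[0.002, 0.012, -0.002]
[0.001, 0.012, -0.002]
[0.001, 0.012, -0.003]
[0.0, 0.012, -0.003]
[-0.0, 0.012, -0.003]
[-0.001, 0.012, -0.003]
[-0.001, 0.012, -0.002]
[-0.002, 0.012, -0.002]
[-0.002, 0.012, -0.002]
[-0.002, 0.012, -0.001]
[-0.002, 0.012, -0.001]
[-0.003, 0.012, -0.001]
```

Call:
{"api": "servo_tool", "payload": {"deltas": [{"xyz":[0.003,0.006,0],"twist":[0,-0.35,0],"jaw":1},{"xyz":[0.003,0.006,0],"twist":[0,-0.35,0],"jaw":1},{"xyz":[0.003,0.006,0],"twist":[0,-0.35,0],"jaw":1},{"xyz":[0.002,0.006,-0.002],"twist":[0,-0.35,0],"jaw":1},{"xyz":[0.002,0.006,-0.002],"twist":[0,-0.35,0],"jaw":1},{"xyz":[0.002,0.006,-0.002],"twist":[0,-0.35,0],"jaw":1},{"xyz":[0,0.006,-0.003],"twist":[0,-0.35,0],"jaw":1},{"xyz":[0,0.006,-0.003],"twist":[0,-0.35,0],"jaw":1}]}}

```text
t: 3.02
position: [0.4313, 0.1417, 0.1796]
tcp_rot: [-1.571, 0.002, 0.278]
wrist_force: [0.5, 0.6, -0.1]
grip_width: 0.0858
```

Call:
{"api": "servo_tool", "payload": {"deltas": [{"xyz":[0,0.006,0],"twist":[0,-0.35,0],"jaw":1},{"xyz":[0,0.006,0],"twist":[0,-0.35,0],"jaw":1},{"xyz":[0,0.006,0],"twist":[0,-0.35,0],"jaw":1},{"xyz":[0,0.006,0],"twist":[0,-0.35,0],"jaw":1},{"xyz":[0,0.006,0],"twist":[0,-0.35,0],"jaw":1},{"xyz":[0,0.006,0],"twist":[0,-0.35,0],"jaw":1},{"xyz":[0,0.006,0],"twist":[0,-0.35,0],"jaw":1},{"xyz":[0,0.006,0],"twist":[0,-0.35,0],"jaw":0.55}]}}

```text
t: 4.03
position: [0.4229, 0.1309, 0.1558]
tcp_rot: [-1.563, 0.003, 1.778]
wrist_force: [-0.2, -0.1, 0.5]
grip_width: 0.0694
```

Run:
```python
from h import *
s=ctrl.sense();print(s['t'],np.round(np.r_[s['position'],s['tcp_rot'],s['joint_pos']],3))
R=orient(105.3,-12);tgt=np.array([.4238,.1355,.018]);plan(s,tgt-.07*R[:,1],R,4)
```

```text
4.025 [ 0.423  0.131  0.156 -1.563  0.003  1.778  0.156  0.03  -0.524  1.025
 -0.003 -0.051]
rows 4 twist [-0.104 -0.028 -0.004]
mm/row 17.6 deg 3.2
[0.002, 0.035, 0.006]
[0.002, 0.034, 0.008]
[0.002, 0.034, 0.01]
[0.002, 0.033, 0.012]
```

Call:
{"api": "servo_tool", "payload": {"deltas": [{"xyz":[0.002,0.034,0.006],"twist":[-0.104,-0.028,0],"jaw":0.55},{"xyz":[0.002,0.034,0.008],"twist":[-0.104,-0.028,0],"jaw":0.55},{"xyz":[0.002,0.034,0.01],"twist":[-0.104,-0.028,0],"jaw":0.55},{"xyz":[0.002,0.034,0.012],"twist":[-0.104,-0.028,0],"jaw":0.55},{"xyz":[0,0,0],"twist":[0,0,0],"jaw":0.55}]}}

```text
t: 4.65
position: [0.4048, 0.1256, 0.085]
tcp_rot: [-1.784, 0.011, 1.83]
wrist_force: [-0.6, 0.1, -0.1]
grip_width: 0.0663
```

Run:
```python
from h import *
s=ctrl.sense();im=ctrl.capture('wrist');cv2.imwrite('pics/w2.png',im[...,::-1]);np.save('w2.npy',np.r_[s['position'],s['tcp_rot']])
print(s['t'],np.round(np.r_[s['position'],s['tcp_rot']],3),s['grip_width'])
R=orient(105.3,-12);tgt=np.array([.4238,.1355,.018]);plan(s,tgt,R,4)
W=load('w2');e=np.array([.966,.259]);n=np.array([-.259,.966]);c=np.array([.446,.1415])
q=np.array([[*(c+a*38e-3*e+b*25e-3*n),.008] for a,b in((1,1),(1,-1),(-1,-1),(-1,1))])
v=cv2.resize(im[...,::-1],(768,576));cv2.polylines(v,[(proj(W,q)*1.5).astype(int)],True,(0,0,255),1);cv2.imwrite('pics/w2v.png',v)
```

```text
4.65 [ 0.405  0.126  0.085 -1.784  0.011  1.83 ] 0.06628682002740316
rows 4 twist [ 0.002 -0.003 -0.006]
mm/row 17.6 deg 0.2
[0.003, 0.035, -0.003]
[0.003, 0.035, -0.003]
[0.002, 0.035, -0.003]
[0.002, 0.035, -0.003]
```

View pics/w2v.png

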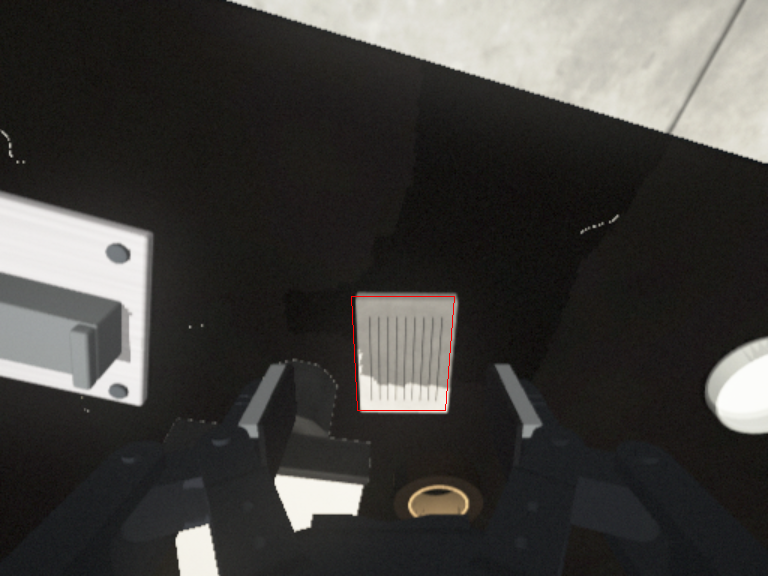

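Run:
```python
from h import *
W=load('w2');e=np.array([.966,.259]);n=np.array([-.259,.966]);c=np.array([.446,.1415])
for u,v in((310,360),(282,368),(336,390)):
    p=cast(W,[u/1.5,v/1.5],0)[0,:2];print(p.round(3),'along,across',((p-c)@e).round(4),((p-c)@n).round(4))
im=cv2.imread('pics/w2.png');m=(im.max(2)>75).astype('uint8')
roi=np.zeros_like(m);roi[185:285,225:320]=1
k=max(cv2.findContours(cv2.morphologyEx(m*roi,3,np.ones((3,3))),0,1)[0],key=cv2.contourArea)
print(cv2.boundingRect(k));r=cv2.minAreaRect((cast(W,k[:,0,:],.008)[:,:2]*1000).astype('float32'));print(r)
```

```text
[0.467 0.094] along,across 0.0081 -0.0509
[0.477 0.08 ] along,across 0.0139 -0.0673
[0.485 0.113] along,across 0.0303 -0.0379
(237, 195, 69, 81)
((445.47283935546875, 142.7283477783203), (80.139892578125, 50.83899688720703), 15.06437873840332)
```

The outline drawn from my estimate fits the plate. The post under the slab clears the left finger by about 17 mm, so I'll descend and grip.

Call:
{"api": "servo_tool", "payload": {"deltas": [{"xyz":[0.003,0.035,-0.003],"twist":[0,0,0],"jaw":0.55},{"xyz":[0.003,0.035,-0.003],"twist":[0,0,0],"jaw":0.55},{"xyz":[0.003,0.035,-0.003],"twist":[0,0,0],"jaw":0.55},{"xyz":[0.003,0.03,-0.003],"twist":[0,0,0],"jaw":0.55},{"xyz":[0,0,0],"twist":[0,0,0],"jaw":0.55}]}}

```text
t: 5.32
position: [0.437, 0.1357, 0.0281]
tcp_rot: [-1.8, 0.014, 1.824]
wrist_force: [0.7, -0.0, 0.2]
grip_width: 0.0659
```

Run:
```python
from h import *
s=ctrl.sense();print(np.round(s['position'],4))
plan(s,[.4235,.136,.0185],orient(105.2,-12),2)
```

```text
[0.437  0.1357 0.0281]
rows 2 twist [ 0.019 -0.008 -0.015]
mm/row 8.3 deg 0.8
[0.004, 0.006, 0.015]
[0.004, 0.007, 0.015]
```

Call:
{"api": "servo_tool", "payload": {"deltas": [{"xyz":[0.004,0.006,0.015],"twist":[0.019,0,-0.015],"jaw":0.55},{"xyz":[0.004,0.007,0.015],"twist":[0.019,0,-0.015],"jaw":0.55},{"xyz":[0,0,0],"twist":[0,0,0],"jaw":0.55}]}}

```text
t: 5.7
position: [0.4244, 0.1361, 0.0201]
tcp_rot: [-1.782, -0.002, 1.827]
wrist_force: [0.3, 0.7, 0.4]
grip_width: 0.0664
```

Run:
```python
from h import *
s=ctrl.sense();print(np.round(np.r_[s['position'],s['tcp_rot'],s['wrist_force']],4))
plan(s,[.4235,.136,.0185],orient(105.2,-12),1)
```

```text
[ 0.4244  0.1361  0.0201 -1.7821 -0.0021  1.8267  0.3095  0.7144  0.3872]
rows 1 twist [ 0.004 -0.018  0.   ]
mm/row 1.9 deg 0.6
[0.0, 0.003, 0.002]
```

Call:
{"api": "servo_tool", "payload": {"deltas": [{"xyz":[0,0.003,0.002],"twist":[0,-0.018,0],"jaw":0.55},{"xyz":[0,0,0],"twist":[0,0,0],"jaw":-0.2},{"xyz":[0,0,0],"twist":[0,0,0],"jaw":-0.2},{"xyz":[0,0,0],"twist":[0,0,0],"jaw":-0.2},{"xyz":[0,0,0],"twist":[0,0,0],"jaw":-0.2}], "newtons": 60}}

```text
t: 6.32
position: [0.4237, 0.136, 0.0195]
tcp_rot: [-1.783, 0.0, 1.837]
wrist_force: [-0.1, 1.1, -1.0]
grip_width: 0.0471
```

Call:
{"api": "servo_tool", "payload": {"deltas": [{"xyz":[0,-0.01,0],"twist":[0,0,0],"jaw":-0.2},{"xyz":[0,-0.03,0.01],"twist":[0,0,0],"jaw":-0.2}]}}

```text
t: 6.58
position: [0.4138, 0.1334, 0.0375]
tcp_rot: [-1.78, -0.0, 1.837]
wrist_force: [-0.1, 0.3, -1.1]
grip_width: 0.047
```

Run:
```python
from h import *
s=ctrl.sense();im=ctrl.capture('wrist');cv2.imwrite('pics/w3.png',im[...,::-1]);np.save('w3.npy',np.r_[s['position'],s['tcp_rot']])
print(np.round(np.r_[s['position'],s['tcp_rot'],s['wrist_force']],3),s['grip_width'])
cv2.imwrite('pics/w3v.png',cv2.resize(im[...,::-1][150:,100:420],(768,562)))
```

```text
[ 0.414  0.133  0.037 -1.78  -0.     1.837 -0.144  0.261 -1.143] 0.04695131432359461
```

View pics/w3v.png

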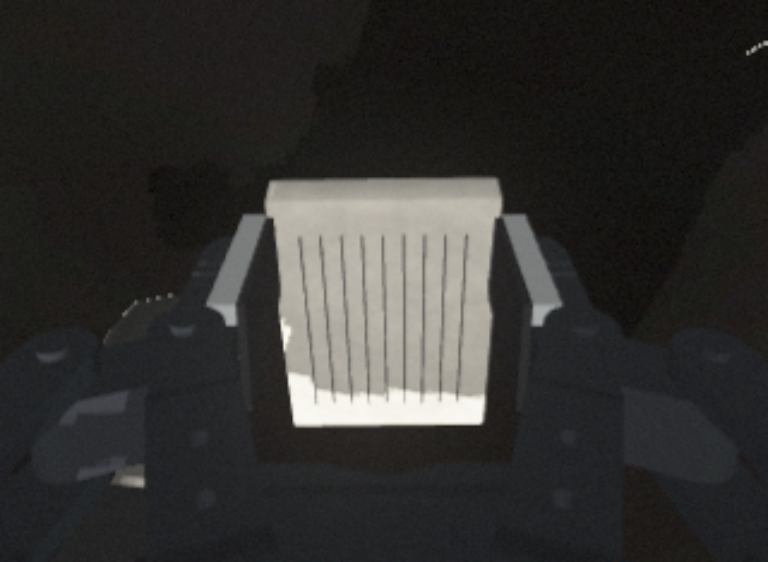

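The plate is held level and the wrist carries about 1.1 N. Next I'll measure the station from the existing views and plan the move over.

```bash
python3 - <<'E'
from h import *
W=load('w1');
A=cast(W,np.array([(628,231),(556,354)])/1.5,.008)[:,:2];print('w1 base',A.round(4))
W2=load('w2');B=cast(W2,np.array([(151,233),(143,404)])/1.5,.008)[:,:2];print('w2 base',B.round(4))
# rest left end pillar in w2: lip top corners
print('w2 lip top',cast(W2,np.array([(72,325),(92,322),(124,300),(88,388),(70,380)])/1.5,.037)[:,:2].round(4))
print('w1 lips',cast(W,np.array([(592,318),(614,276),(748,342),(723,378)])/1.5,.037)[:,:2].round(4))
# plate-in-hand check
W3=load('w3');a=np.load('w3.npy');T=T_tool(dict(position=a[:3],tcp_rot=a[3:]))
g=T_tool(dict(position=[.4237,.136,.0195],tcp_rot=[-1.783,0,1.837]));e=np.array([.966,.259,0]);n=np.array([-.259,.966,0]);c=np.array([.4455,.142,.008])
for k in(-.038,.038):
    q=np.array([c+k*e+b*.025*n for b in(-1,1)]);q=(T@np.linalg.inv(g)@np.c_[q,[1,1]].T).T[:,:3];print((proj(W3,q)-[100,150])*2.4)
print('plate origin in tool',(np.linalg.inv(g)@[.4455,.142,0,1]).round(4))
E
python3 - <<'E'
import cv2
im=cv2.imread('pics/w1.png')
cv2.imwrite('pics/w1c.png',cv2.resize(im[140:300,352:512],(640,640),interpolation=2)[:600])
E
```

```text
w1 base [[0.5169 0.0073]
 [0.4091 0.0122]]
w2 base [[0.4069 0.0131]
 [0.5173 0.0076]]
w2 lip top [[ 0.4436 -0.0067]
 [ 0.4397  0.0018]
 [ 0.4245  0.0155]
 [ 0.4798 -0.0029]
 [ 0.4768 -0.0107]]
w1 lips [[ 0.4524  0.0169]
 [ 0.4853  0.0173]
 [ 0.4746 -0.0981]
 [ 0.4432 -0.0975]]
[[268.89189763 188.14260447]
 [509.00995404 188.80877707]]
[[291.43819762 421.38999557]
 [481.94679575 421.7806057 ]]
plate origin in tool [ 1.00e-04  2.38e-02 -1.80e-02  1.00e+00]
```

View pics/w1c.png

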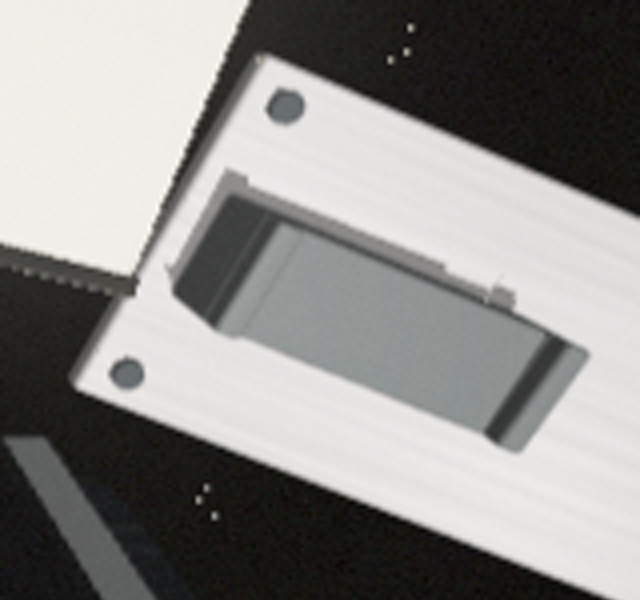

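Run:
```python
from h import *
W=load('w1');xs=np.array([-.0475,-.9989]);ys=np.array([.9989,-.0475]);c=np.array([.4595,-.0499])
for z,pts in((.037,((590,352),(518,453),(566,340),(492,440))),(.030,((280,225),(240,335),(545,333),(487,432))),(.037,((235,195),(175,290),(280,222),(218,330)))):
    p=cast(W,np.array([352,140])+np.array(pts)/4,z)[:,:2]-c;print(z,np.round(np.c_[p@xs,p@ys]*1000,1).tolist())
s=ctrl.sense()
R=orient(np.degrees(-.0475),-12);print(R.round(3))
G=np.eye(4);G[:3,:3]=R
off=R@np.array([0,.0238,-.018]);print('off',off.round(4))
tcp=np.r_[c,.030]-off;print('TCP at rest',tcp)
plan(s,[.40,.12,.14],s and T_tool(s)[:3,:3],2)
```

```text
0.037 [[48.3, 17.7], [48.7, -15.6], [40.1, 18.1], [39.6, -15.0]]
0.03 [[-44.4, 15.7], [-37.3, -16.1], [40.2, 17.1], [43.5, -14.7]]
0.037 [[-64.3, 18.7], [-65.0, -10.3], [-49.5, 16.9], [-48.3, -15.9]]
[[ 0.999 -0.01   0.046]
 [-0.047 -0.208  0.977]
 [ 0.    -0.978 -0.208]]
off [-0.0011 -0.0225 -0.0195]
TCP at rest [ 0.46057096 -0.02737048  0.0495375 ]
rows 2 twist [0. 0. 0.]
mm/row 51.5 deg 0.0
[-0.009, -0.103, -0.005]
[-0.009, -0.103, -0.005]
```

Call:
{"api": "servo_tool", "payload": {"deltas": [{"xyz":[-0.009,-0.103,-0.005],"twist":[0,0,0],"jaw":-0.2},{"xyz":[-0.009,-0.103,-0.005],"twist":[0,0,0],"jaw":-0.2}]}}

```text
t: 6.88
position: [0.3955, 0.1197, 0.1381]
tcp_rot: [-1.77, -0.002, 1.838]
wrist_force: [0.4, 0.7, -0.3]
grip_width: 0.0466
```

Run:
```python
from h import *
s=ctrl.sense();print(np.round(np.r_[s['position'],s['tcp_rot'],s['wrist_force']],3),s['grip_width'])
plan(s,[.4618,-.0272,.13],orient(-2.7,-12),11)
```

```text
[ 0.396  0.12   0.138 -1.77  -0.002  1.838  0.372  0.656 -0.344] 0.04657451467067209
rows 11 twist [-0.002  0.32   0.067]
mm/row 14.7 deg 9.8
[-0.029, 0.002, -0.004]
[-0.028, 0.003, -0.009]
[-0.026, 0.004, -0.013]
[-0.023, 0.005, -0.018]
[-0.02, 0.006, -0.021]
[-0.015, 0.006, -0.024]
[-0.011, 0.007, -0.026]
[-0.006, 0.007, -0.028]
[-0.001, 0.007, -0.028]
[0.004, 0.007, -0.028]
[0.009, 0.007, -0.027]
```

Call:
{"api": "servo_tool", "payload": {"deltas": [{"xyz":[-0.029,0.002,-0.004],"twist":[-0.002,0.32,0.067],"jaw":-0.2},{"xyz":[-0.028,0.003,-0.009],"twist":[-0.002,0.32,0.067],"jaw":-0.2},{"xyz":[-0.026,0.004,-0.013],"twist":[-0.002,0.32,0.067],"jaw":-0.2},{"xyz":[-0.023,0.005,-0.018],"twist":[-0.002,0.32,0.067],"jaw":-0.2},{"xyz":[-0.02,0.006,-0.021],"twist":[-0.002,0.32,0.067],"jaw":-0.2},{"xyz":[-0.015,0.006,-0.024],"twist":[-0.002,0.32,0.067],"jaw":-0.2},{"xyz":[-0.011,0.007,-0.026],"twist":[-0.002,0.32,0.067],"jaw":-0.2}]}}

```text
t: 7.75
position: [0.439, 0.0233, 0.1385]
tcp_rot: [-1.783, -0.009, 0.601]
wrist_force: [-0.4, 0.3, -2.0]
grip_width: 0.047
```

Call:
{"api": "servo_tool", "payload": {"deltas": [{"xyz":[-0.006,0.007,-0.028],"twist":[-0.002,0.32,0.067],"jaw":-0.2},{"xyz":[-0.001,0.007,-0.028],"twist":[-0.002,0.32,0.067],"jaw":-0.2},{"xyz":[0.004,0.007,-0.028],"twist":[-0.002,0.32,0.067],"jaw":-0.2},{"xyz":[0.009,0.007,-0.027],"twist":[-0.002,0.32,0.067],"jaw":-0.2},{"xyz":[0,0,0],"twist":[0,0,0],"jaw":-0.2}]}}

```text
t: 8.38
position: [0.4622, -0.0321, 0.135]
tcp_rot: [-1.778, -0.012, -0.106]
wrist_force: [0.1, 1.2, -0.9]
grip_width: 0.0468
```

Run:
```python
from h import *
s=ctrl.sense();im=ctrl.capture('wrist');cv2.imwrite('pics/w4.png',im[...,::-1]);np.save('w4.npy',np.r_[s['position'],s['tcp_rot']])
print(np.round(np.r_[s['position'],s['tcp_rot'],s['wrist_force'],s['joint_pos']],3),s['grip_width'])
plan(s,[.4618,-.0272,.075],orient(-2.7,-12),3)
cv2.imwrite('pics/w4v.png',cv2.resize(im[...,::-1],(768,576)))
```

```text
[ 0.462 -0.032  0.135 -1.778 -0.012 -0.106  0.063  1.229 -0.931 -0.087
  0.093 -0.519  0.95  -0.208  1.591] 0.04678566109946595
rows 3 twist [-0.001 -0.038 -0.   ]
mm/row 20.1 deg 1.1
[-0.001, 0.038, 0.011]
[-0.001, 0.038, 0.011]
[-0.001, 0.038, 0.011]
```

View pics/w4v.png

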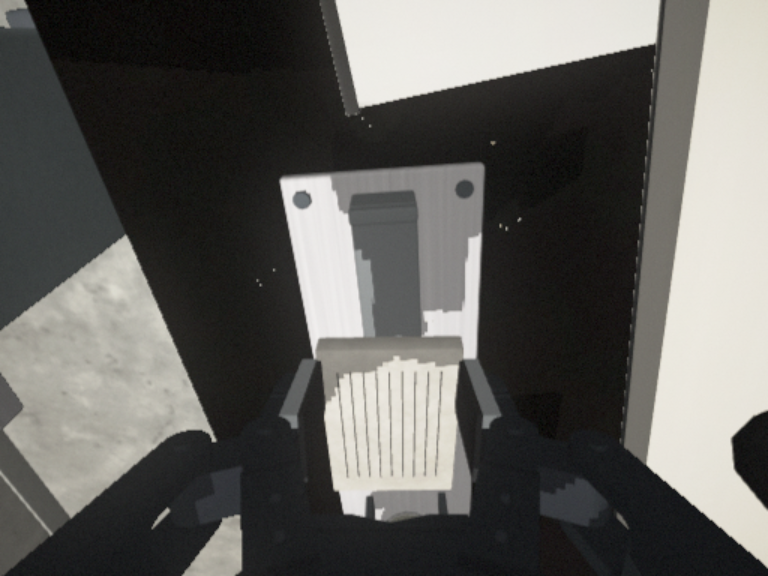

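Run:
```python
from h import *
W=load('w4');xs=np.array([-.0475,-.9989]);ys=np.array([.9989,-.0475]);c=np.array([.4607,-.0496])
f=lambda pts,z:(lambda p:np.round(np.c_[p@xs,p@ys]*1000,1).tolist())(cast(W,np.array(pts)/1.5,z)[:,:2]-c)
print('base exp -60,+-55',f([(281,178),(484,163)],.008));print('lip .037',f([(352,194),(415,192),(350,208),(417,206),(352,222),(417,220)],.037));print('rest sides z.03',f([(360,250),(418,250),(374,330),(422,330)],.030))
print('base sides',f([(310,340),(478,340)],.008))
```

```text
base exp -60,+-55 [[-58.6, -53.0], [-59.8, 54.8]]
lip .037 [[-56.5, -13.5], [-55.6, 16.5], [-49.7, -15.1], [-48.7, 17.3], [-42.5, -14.9], [-41.5, 17.1]]
rest sides z.03 [[-24.0, -13.0], [-22.1, 17.5], [27.6, -9.5], [29.4, 18.5]]
base sides [[48.0, -53.4], [55.4, 56.4]]
```

Run:
```python
from h import *
g=dict(position=np.array([.4237,.136,.0195]),tcp_rot=np.array([-1.783,0,1.837]))
W=cam('wrist',g);c=np.array([.4455,.142]);e=np.array([.966,.259]);n=np.array([-.259,.966])
im=cv2.imread('pics/w3.png').max(2)
print([ (v,int(im[v,260])) for v in list(range(220,245))+list(range(320,334))])
for v in(225,229,233,237,239,326,327,328):
    print(v,[(round(float((cast(W,[260,v],z)[0,:2]-c)@e)*1000,1),round(float((cast(W,[260,v],z)[0,:2]-c)@n)*1000,1)) for z in(0,.008)])
s=ctrl.sense();plan(s,np.r_[.4615,-.0498,.030]-orient(-2.7,-12)@np.array([0,.0238,-.018])+[0,0,.02],orient(-2.7,-12),3)
```

```text
[(220, 36), (221, 34), (222, 31), (223, 33), (224, 107), (225, 142), (226, 145), (227, 148), (228, 154), (229, 161), (230, 163), (231, 166), (232, 173), (233, 187), (234, 194), (235, 192), (236, 193), (237, 192), (238, 188), (239, 186), (240, 183), (241, 182), (242, 183), (243, 184), (244, 184), (320, 246), (321, 246), (322, 245), (323, 246), (324, 248), (325, 249), (326, 218), (327, 77), (328, 41), (329, 44), (330, 41), (331, 41), (332, 41), (333, 42)]
225 [(-33.4, 0.3), (-39.3, 0.2)]
229 [(-30.8, 0.3), (-36.8, 0.2)]
233 [(-28.1, 0.3), (-34.3, 0.2)]
237 [(-25.4, 0.3), (-31.8, 0.3)]
239 [(-24.0, 0.3), (-30.5, 0.3)]
326 [(50.4, 0.6), (39.2, 0.6)]
327 [(51.4, 0.6), (40.2, 0.6)]
328 [(52.5, 0.6), (41.2, 0.6)]
rows 3 twist [-0.001 -0.037 -0.001]
mm/row 21.8 deg 1.1
[0.0, 0.042, 0.012]
[0.0, 0.042, 0.012]
[0.0, 0.042, 0.012]
```

Run:
```python
from h import *
s=ctrl.sense();R=orient(-2.7,-12.0)
t=np.r_[.4615,-.0498,.030]-R@np.array([0,.0243,-.0204]);print(t)
plan(s,t+[0,0,.012],R,4)
```

```text
[ 0.46267797 -0.0248213   0.04952759]
rows 4 twist [-0.001 -0.028 -0.001]
mm/row 18.4 deg 0.8
[-0.0, 0.035, 0.011]
[0.0, 0.035, 0.011]
[0.0, 0.035, 0.011]
[0.0, 0.035, 0.011]
```

Call:
{"api": "servo_tool", "payload": {"deltas": [{"xyz":[0,0.035,0.011],"twist":[0,-0.028,0],"jaw":-0.2},{"xyz":[0,0.035,0.011],"twist":[0,-0.028,0],"jaw":-0.2},{"xyz":[0,0.035,0.011],"twist":[0,-0.028,0],"jaw":-0.2},{"xyz":[0,0.035,0.011],"twist":[0,-0.028,0],"jaw":-0.2},{"xyz":[0,0,0],"twist":[0,0,0],"jaw":-0.2}]}}

```text
t: 9.05
position: [0.4593, -0.0211, 0.0598]
tcp_rot: [-1.775, 0.003, -0.029]
wrist_force: [-0.7, 0.3, -1.5]
grip_width: 0.0468
```

Run:
```python
from h import *
s=ctrl.sense();R=orient(-2.7,-12.0);print(np.round(np.r_[s['position'],s['tcp_rot'],s['wrist_force']],3))
plan(s,[.4627,-.0248,.0505],R,2)
```

```text
[ 0.459 -0.021  0.06  -1.775  0.003 -0.029 -0.728  0.349 -1.546]
rows 2 twist [-0.005  0.017  0.001]
mm/row 5.3 deg 0.5
[0.004, 0.01, -0.002]
[0.004, 0.01, -0.002]
```

Call:
{"api": "servo_tool", "payload": {"deltas": [{"xyz":[0.007,0.002,-0.008],"twist":[-0.005,0.03,0],"jaw":-0.2},{"xyz":[0,0,0],"twist":[0,0,0],"jaw":-0.2}]}}

```text
t: 9.3
position: [0.4635, -0.0252, 0.061]
tcp_rot: [-1.778, -0.003, -0.043]
wrist_force: [0.3, 0.3, -1.1]
grip_width: 0.0469
```

Run:
```python
from h import *
s=ctrl.sense();R=orient(-2.7,-12.0);print(np.round(np.r_[s['position'],s['tcp_rot'],s['wrist_force']],4))
plan(s,[.4627,-.0248,.0500],R,2)
```

```text
[ 0.4635 -0.0252  0.061  -1.7783 -0.0026 -0.0434  0.314   0.2515 -1.1266]
rows 2 twist [-0.002  0.003  0.003]
mm/row 5.5 deg 0.1
[-0.001, 0.011, 0.003]
[-0.001, 0.011, 0.003]
```

Call:
{"api": "servo_tool", "payload": {"deltas": [{"xyz":[-0.001,0.011,0.003],"twist":[0,0,0],"jaw":-0.2},{"xyz":[-0.001,0.011,0.003],"twist":[0,0,0],"jaw":-0.2},{"xyz":[0,0,0],"twist":[0,0,0],"jaw":-0.2}]}}

```text
t: 9.68
position: [0.4636, -0.0247, 0.05]
tcp_rot: [-1.778, -0.005, -0.043]
wrist_force: [-0.4, -0.0, -1.2]
grip_width: 0.0469
```

Run:
```python
from h import *
s=ctrl.sense();im=ctrl.capture('wrist');cv2.imwrite('pics/w5.png',im[...,::-1]);np.save('w5.npy',np.r_[s['position'],s['tcp_rot']])
print(np.round(np.r_[s['position'],s['tcp_rot'],s['wrist_force']],4))
cv2.imwrite('pics/w5v.png',cv2.resize(im[...,::-1][80:,150:390],(480,608))[:600])
```

```text
[ 0.4636 -0.0247  0.05   -1.7783 -0.0052 -0.0434 -0.4409 -0.0424 -1.2416]
```

View pics/w5v.png

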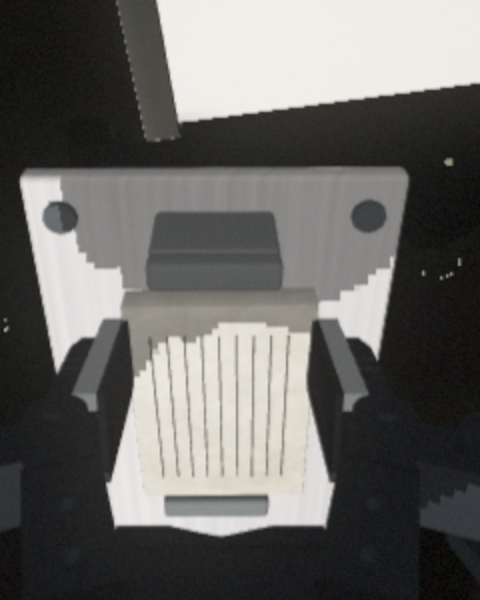

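Run:
```python
from h import *
W=load('w5');xs=np.array([-.0475,-.9989]);ys=np.array([.9989,-.0475]);c=np.array([.4615,-.0498])
def f(pts,z):
    p=cast(W,np.array([150,80])+np.array(pts)/2,z)[:,:2]-c;return np.round(np.c_[p@xs,p@ys]*1000,1).tolist()
im=cv2.imread('pics/w5.png').max(2);print([(v,int(im[v,260])) for v in list(range(205,240))]);print([(v,int(im[v,260])) for v in range(320,342)])
print('near lip',f([(155,213),(274,212),(147,254),(280,254),(147,290),(282,290)],.037))
print('far lip',f([(165,497),(268,497),(165,515),(268,515)],.037))
print('plate',f([(122,307),(317,307),(144,493),(305,493)],.0385))
print('base',f([(22,172),(408,168)],.008))
```

```text
[(205, 91), (206, 87), (207, 76), (208, 77), (209, 79), (210, 80), (211, 85), (212, 92), (213, 95), (214, 95), (215, 93), (216, 92), (217, 92), (218, 91), (219, 90), (220, 94), (221, 90), (222, 91), (223, 92), (224, 88), (225, 102), (226, 115), (227, 120), (228, 122), (229, 125), (230, 128), (231, 131), (232, 136), (233, 148), (234, 156), (235, 155), (236, 151), (237, 150), (238, 150), (239, 148)]
[(320, 219), (321, 220), (322, 219), (323, 219), (324, 221), (325, 225), (326, 226), (327, 181), (328, 81), (329, 89), (330, 115), (331, 135), (332, 142), (333, 143), (334, 145), (335, 143), (336, 144), (337, 151), (338, 199), (339, 229), (340, 229), (341, 230)]
near lip [[-62.7, -13.9], [-63.0, 13.7], [-51.4, -16.4], [-51.5, 15.8], [-40.7, -17.1], [-40.7, 16.9]]
far lip [[40.7, -16.0], [40.8, 17.0], [50.0, -16.4], [50.1, 17.4]]
plate [[-36.6, -23.5], [-36.5, 25.8], [36.6, -22.3], [36.8, 28.4]]
base [[-59.9, -53.5], [-61.3, 53.5]]
```

The plate sits centred lengthwise between the lips but about 2 mm off across the rest. I'll shift it, lower it to contact and release.

Call:
{"api": "servo_tool", "payload": {"deltas": [{"xyz":[-0.004,0,0],"twist":[0,0,0],"jaw":-0.2},{"xyz":[0,0.001,0],"twist":[0,0,0],"jaw":-0.2},{"xyz":[0,0,0],"twist":[0,0,0],"jaw":-0.2}]}}

```text
t: 10.1
position: [0.4616, -0.0248, 0.0498]
tcp_rot: [-1.778, -0.005, -0.043]
wrist_force: [-0.1, -0.4, -1.0]
grip_width: 0.0468
```

Call:
{"api": "servo_tool", "payload": {"deltas": [{"xyz":[0,0.002,0],"twist":[0,0,0],"jaw":-0.2},{"xyz":[0,0,0],"twist":[0,0,0],"jaw":-0.2}]}}

```text
t: 10.35
position: [0.4619, -0.0248, 0.0496]
tcp_rot: [-1.778, -0.006, -0.043]
wrist_force: [-0.6, 0.4, -0.7]
grip_width: 0.0469
```

Call:
{"api": "servo_tool", "payload": {"deltas": [{"xyz":[0,0.003,0],"twist":[0,0,0],"jaw":-0.2},{"xyz":[0,0,0],"twist":[0,0,0],"jaw":-0.2}]}}

```text
t: 10.6
position: [0.4622, -0.0249, 0.0497]
tcp_rot: [-1.778, -0.006, -0.043]
wrist_force: [0.3, -0.7, -0.4]
grip_width: 0.047
```

Call:
{"api": "servo_tool", "payload": {"deltas": [{"xyz":[0,0,0],"twist":[0,0,0],"jaw":0.3},{"xyz":[0,0,0],"twist":[0,0,0],"jaw":0.6},{"xyz":[0,0,0],"twist":[0,0,0],"jaw":0.6},{"xyz":[0,-0.04,0],"twist":[0,0,0],"jaw":0.6},{"xyz":[0,-0.1,0],"twist":[0,0,0],"jaw":0.6},{"xyz":[0,-0.1,0],"twist":[0,0,0],"jaw":0.6},{"xyz":[0,0,0],"twist":[0,0,0],"jaw":0.6}]}}

```text
t: 11.48
position: [0.4623, 0.0, 0.1689]
tcp_rot: [-1.779, -0.004, -0.044]
wrist_force: [0.9, -0.0, 0.2]
grip_width: 0.0682
```

Run:
```python
from h import *
s=ctrl.sense();im=ctrl.capture('wrist');cv2.imwrite('pics/w6.png',im[...,::-1]);np.save('w6.npy',np.r_[s['position'],s['tcp_rot']])
print(np.round(np.r_[s['position'],s['tcp_rot'],s['wrist_force']],4))
cv2.imwrite('pics/w6v.png',cv2.resize(im[...,::-1],(768,576)))
```

```text
[ 0.4623  0.      0.1689 -1.7786 -0.0043 -0.0437  0.9091 -0.0401  0.2299]
```

View pics/w6v.png

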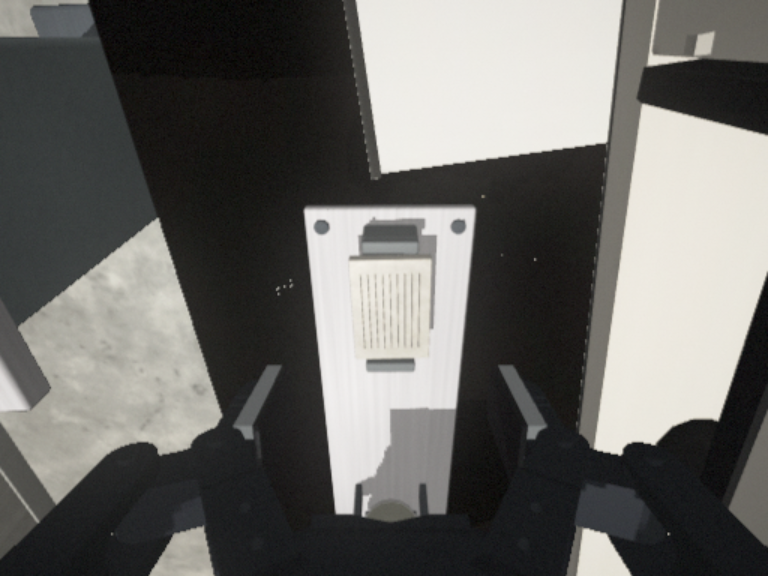

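The plate lies flat between the lips and centred: the near lip, plate and far lip all centre at about column 390. Next I'll close the fingers and go to a stand-off on the cap's axis.

Run:
```python
from h import *
s=ctrl.sense();R=orient(-2.7,-35);print(R.round(3))
cap=np.array([.4539,-.2096,.15]);plan(s,cap-.087*R[:,1],R,5)
```

```text
[[ 0.999 -0.027  0.039]
 [-0.047 -0.573  0.818]
 [ 0.    -0.819 -0.574]]
rows 5 twist [-0.154  0.001  0.   ]
mm/row 33.7 deg 4.6
[0.001, -0.008, -0.067]
[0.001, -0.003, -0.067]
[0.001, 0.003, -0.067]
[0.001, 0.008, -0.067]
[0.001, 0.013, -0.066]
```

Call:
{"api": "servo_tool", "payload": {"deltas": [{"xyz":[0.001,-0.02,-0.067],"twist":[-0.154,0,0],"jaw":-1},{"xyz":[0.001,-0.01,-0.067],"twist":[-0.154,0,0],"jaw":-1},{"xyz":[0.001,0.003,-0.067],"twist":[-0.154,0,0],"jaw":-1},{"xyz":[0.001,0.013,-0.067],"twist":[-0.154,0,0],"jaw":-1},{"xyz":[0.001,0.018,-0.066],"twist":[-0.154,0,0],"jaw":-1},{"xyz":[0,0,0],"twist":[0,0,0],"jaw":-1}]}}

```text
t: 12.28
position: [0.4488, -0.1638, 0.2178]
tcp_rot: [-2.192, 0.019, -0.045]
wrist_force: [1.1, -0.1, -0.6]
grip_width: 0.0002
```

Run:
```python
from h import *
s=ctrl.sense();im=ctrl.capture('wrist');cv2.imwrite('pics/w7.png',im[...,::-1]);np.save('w7.npy',np.r_[s['position'],s['tcp_rot']])
print(np.round(np.r_[s['position'],s['tcp_rot'],s['wrist_force'],s['joint_pos']],4),s['grip_width'])
R=orient(-2.7,-35);cap=np.array([.4539,-.2096,.15]);plan(s,cap-.03*R[:,1],R,3)
W=load('w7');v=cv2.resize((255*(im[...,::-1]/255.)**.6).astype('uint8'),(768,576))
a=np.linspace(0,2*np.pi,40);q=cap+.017*(np.cos(a)[:,None]*R[:,0]+np.sin(a)[:,None]*R[:,2])
cv2.polylines(v,[(proj(W,q)*1.5).astype(int)],True,(0,0,255),1);cv2.imwrite('pics/w7v.png',v);print(proj(W,cap)*1.5)
```

```text
[ 0.4488 -0.1638  0.2178 -2.1923  0.0195 -0.0451  1.0515 -0.0539 -0.5781
 -0.1503  0.036  -0.4929  0.9862 -0.6196  1.4415] 0.00018661601669594678
rows 3 twist [ 0.007  0.008 -0.009]
mm/row 17.4 deg 0.4
[0.005, 0.034, 0.001]
[0.005, 0.034, 0.001]
[0.005, 0.034, 0.001]
[[406.1037313  307.18898687]]
```

View pics/w7v.png

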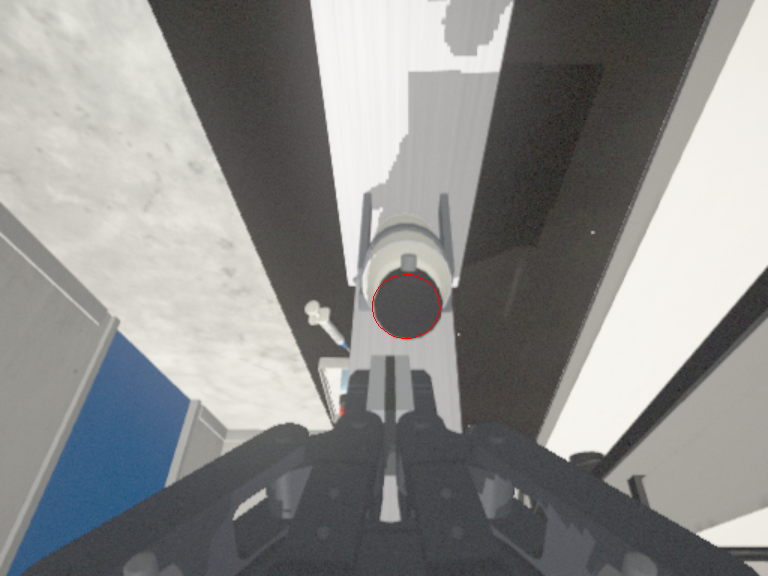

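The outline I projected matches the cap exactly, so I'll close in along the axis.

Call:
{"api": "servo_tool", "payload": {"deltas": [{"xyz":[0.005,0.034,0.001],"twist":[0.007,0.008,-0.009],"jaw":-1},{"xyz":[0.005,0.034,0.001],"twist":[0.007,0.008,-0.009],"jaw":-1},{"xyz":[0.005,0.034,0.001],"twist":[0.007,0.008,-0.009],"jaw":-1},{"xyz":[0,0,0],"twist":[0,0,0],"jaw":-1}]}}

```text
t: 12.82
position: [0.4527, -0.1892, 0.1696]
tcp_rot: [-2.173, 0.007, -0.044]
wrist_force: [-0.5, 0.1, -0.0]
grip_width: -0.0004
```

Run:
```python
from h import *
s=ctrl.sense();print(np.round(np.r_[s['position'],s['tcp_rot'],s['wrist_force']],4))
R=orient(-2.7,-35);cap=np.array([.4539,-.2096,.15]);d=T_tool(s)[:3,:3].T@(cap-s['position']);print('cap in tool mm',d*1000);plan(s,cap-.02*R[:,1],R,1)
```

```text
[ 0.4527 -0.1892  0.1696 -2.1728  0.0069 -0.0445 -0.4569  0.1416 -0.0393]
cap in tool mm [ 2.27362484 27.61024454 -5.67893005]
rows 1 twist [-0.017  0.012 -0.008]
mm/row 9.6 deg 0.7
[0.004, 0.015, -0.011]
```

Call:
{"api": "servo_tool", "payload": {"deltas": [{"xyz":[0.004,0.012,-0.011],"twist":[-0.017,0.012,-0.008],"jaw":-1},{"xyz":[0,0,0],"twist":[0,0,0],"jaw":-1}]}}

```text
t: 13.08
position: [0.4547, -0.1969, 0.1677]
tcp_rot: [-2.182, -0.001, -0.046]
wrist_force: [0.2, 0.0, 0.1]
grip_width: 0.0002
```

```bash
cat > c.py <<'E'
from h import *
s=ctrl.sense();print(s['t'],np.round(np.r_[s['position'],s['tcp_rot'],s['wrist_force']],4))
R=orient(-2.7,-35);cap=np.array([.4539,-.2096,.15]);Rt=T_tool(s)[:3,:3];print('cap in tool mm',Rt.T@(cap-s['position'])*1000,'F tool',Rt.T@s['wrist_force']);plan(s,s['position'],R,1)
E
python3 c.py
```

```text
13.075 [ 4.5470e-01 -1.9690e-01  1.6770e-01 -2.1816e+00 -5.0000e-04 -4.6500e-02
  2.3090e-01  2.6800e-02  1.0490e-01]
cap in tool mm [-0.17388841 21.85196762 -0.27687724] F tool [ 0.22943689 -0.10735591 -0.02943215]
rows 1 twist [-0.     0.     0.002]
mm/row 0.0 deg 0.0
[0.0, 0.0, 0.0]
```

Call:
{"api": "servo_tool", "payload": {"deltas": [{"xyz":[0,0.01,0],"twist":[0,0,0],"jaw":-1},{"xyz":[0,0.01,0],"twist":[0,0,0],"jaw":-1},{"xyz":[0,0.005,0],"twist":[0,0,0],"jaw":-1}]}}

```text
t: 13.45
position: [0.4551, -0.2037, 0.1585]
tcp_rot: [-2.181, -0.002, -0.045]
wrist_force: [-2.4, 5.3, 5.6]
grip_width: -0.0003
```

```bash
python3 c.py
```

```text
13.45 [ 4.5510e-01 -2.0370e-01  1.5850e-01 -2.1812e+00 -1.9000e-03 -4.4900e-02
 -2.4142e+00  5.3150e+00  5.5971e+00]
cap in tool mm [-0.90229754 10.33701499 -0.02911545] F tool [-2.63966999 -7.571844    1.05064081]
rows 1 twist [-0.001  0.001  0.005]
mm/row 0.0 deg 0.2
[0.0, 0.0, 0.0]
```

Call:
{"api": "servo_tool", "payload": {"deltas": [{"xyz":[0,0.006,0],"twist":[0,0,0],"jaw":-1},{"xyz":[0,0.004,0],"twist":[0,0,0],"jaw":-1}]}}

```text
t: 13.7
position: [0.4551, -0.2046, 0.1572]
tcp_rot: [-2.179, -0.001, -0.041]
wrist_force: [-7.2, 20.0, 21.8]
grip_width: 0.0002
```

```bash
python3 c.py
```

```text
13.7 [ 4.55100e-01 -2.04600e-01  1.57200e-01 -2.17940e+00 -1.00000e-03
 -4.12000e-02 -7.24900e+00  1.99925e+01  2.18321e+01]
cap in tool mm [-1.02502471  8.80277918  0.02379168] F tool [ -8.04429589 -29.1684489    3.65837628]
rows 1 twist [-0.004  0.008  0.008]
mm/row 0.0 deg 0.4
[0.0, 0.0, 0.0]
```

The cap is at its hard stop at 29 N. I'll hold it there with less force.

Call:
{"api": "servo_tool", "payload": {"deltas": [{"xyz":[0,0.002,0],"twist":[0,0,0],"jaw":-1},{"xyz":[0,0.002,0],"twist":[0,0,0],"jaw":-1}]}}

```text
t: 13.95
position: [0.455, -0.2045, 0.1574]
tcp_rot: [-2.179, -0.001, -0.039]
wrist_force: [-3.3, 7.4, 7.9]
grip_width: 0.0002
```

Call:
{"api": "servo_tool", "payload": {"deltas": [{"xyz":[0,0.002,0],"twist":[0,0,0],"jaw":-1},{"xyz":[0,0.002,0],"twist":[0,0,0],"jaw":-1}]}}

```text
t: 14.2
position: [0.455, -0.2045, 0.1574]
tcp_rot: [-2.178, -0.001, -0.037]
wrist_force: [-3.1, 8.9, 10.2]
grip_width: 0.0003
```

Call:
{"api": "servo_tool", "payload": {"deltas": [{"xyz":[0,0.002,0],"twist":[0,0,0],"jaw":-1},{"xyz":[0,0.002,0],"twist":[0,0,0],"jaw":-1}]}}

```text
t: 14.45
position: [0.455, -0.2045, 0.1574]
tcp_rot: [-2.177, -0.001, -0.035]
wrist_force: [-3.4, 7.9, 10.0]
grip_width: 0.0002
```

Call:
{"api": "servo_tool", "payload": {"deltas": [{"xyz":[0,0.002,0],"twist":[0,0,0],"jaw":-1},{"xyz":[0,0.002,0],"twist":[0,0,0],"jaw":-1}]}}

```text
t: 14.7
position: [0.4549, -0.2045, 0.1574]
tcp_rot: [-2.176, -0.001, -0.033]
wrist_force: [-3.0, 7.6, 9.8]
grip_width: -0.0002
```

```bash
python3 c.py
```

```text
14.7 [ 4.5490e-01 -2.0450e-01  1.5740e-01 -2.1762e+00 -1.3000e-03 -3.2800e-02
 -2.9675e+00  7.6346e+00  9.7951e+00]
cap in tool mm [-0.89259088  8.98223112  0.01469269] F tool [ -3.20362241 -12.34473552   0.61753154]
rows 1 twist [-0.01   0.021  0.018]
mm/row 0.0 deg 0.9
[0.0, 0.0, 0.0]
```

Force along the axis stayed at about 11–13 N for 1 s. I'll add a firmer hold for margin and then back off along the axis.

Call:
{"api": "servo_tool", "payload": {"deltas": [{"xyz":[0,0.003,0],"twist":[0,0,0],"jaw":-1},{"xyz":[0,0.003,0],"twist":[0,0,0],"jaw":-1},{"xyz":[0,0.003,0],"twist":[0,0,0],"jaw":-1},{"xyz":[0,0.003,0],"twist":[0,0,0],"jaw":-1},{"xyz":[0,0.003,0],"twist":[0,0,0],"jaw":-1},{"xyz":[0,0.003,0],"twist":[0,0,0],"jaw":-1}]}}

```text
t: 15.45
position: [0.4549, -0.2046, 0.1574]
tcp_rot: [-2.173, -0.001, -0.024]
wrist_force: [-5.9, 12.3, 13.4]
grip_width: 0.0001
```

Call:
{"api": "servo_tool", "payload": {"deltas": [{"xyz":[0,-0.01,0],"twist":[0,0,0],"jaw":-1},{"xyz":[0,-0.03,0],"twist":[0,0,0],"jaw":-1},{"xyz":[0,-0.06,0],"twist":[0,0,0],"jaw":-1},{"xyz":[0,-0.06,0],"twist":[0,0,0],"jaw":-1},{"xyz":[0,0,0],"twist":[0,0,0],"jaw":-1}]}}

```text
t: 16.08
position: [0.4563, -0.1584, 0.2251]
tcp_rot: [-2.173, -0.003, -0.024]
wrist_force: [0.3, -0.3, 0.4]
grip_width: -0.0
```

```bash
python3 c.py
python3 - <<'E'
from h import *
s=ctrl.sense();im=ctrl.capture('wrist')[...,::-1];W=cam('wrist',s)
v=(255*(im/255.)**.6).astype('uint8');v=cv2.resize(v,(640,480))
R=orient(-2.7,-35);cap=np.array([.4539,-.2096,.15]);a=np.linspace(0,2*np.pi,40)
q=cap+.017*(np.cos(a)[:,None]*R[:,0]+np.sin(a)[:,None]*R[:,2]);cv2.polylines(v,[(proj(W,q)*1.25).astype(int)],True,(0,0,255),1)
t=ctrl.capture('top')[...,::-1];z=cv2.resize(t[170:270,145:405],(640,246))
cv2.imwrite('pics/w8.png',cv2.resize(np.vstack([v[:350],z]),(640,596)))
E
```

```text
16.075 [ 0.4563 -0.1584  0.2251 -2.1726 -0.003  -0.0244  0.349  -0.3256  0.4428]
cap in tool mm [-1.37464115 90.90553005  0.25709365] F tool [ 0.35814689 -0.18460623 -0.51137014]
rows 1 twist [-0.017  0.032  0.029]
mm/row 0.0 deg 1.4
[0.0, 0.0, 0.0]
```

View pics/w8.png

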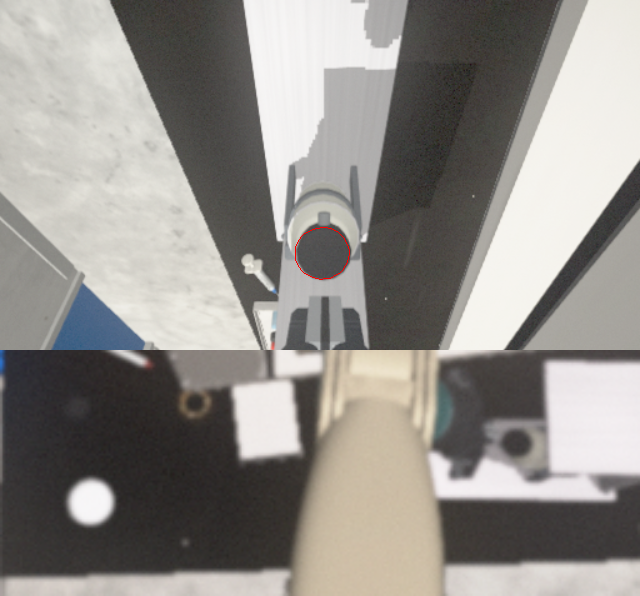

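The cap is back up, its face again on the projected ring, and the dish, tape ring and lens look unmoved. One numeric check of the plate is left, made from the earlier viewing pose.

Run:
```python
from h import *
a=np.load('w6.npy');s=ctrl.sense();plan(s,a[:3]+[0,0,.03],Rn.from_euler('xyz',a[3:]).as_matrix(),5)
```

```text
rows 5 twist [0.15  0.007 0.001]
mm/row 32.1 deg 4.5
[0.002, -0.028, 0.058]
[0.001, -0.023, 0.06]
[0.001, -0.019, 0.062]
[0.001, -0.014, 0.063]
[0.001, -0.009, 0.064]
```

Call:
{"api": "servo_tool", "payload": {"deltas": [{"xyz":[0.002,-0.028,0.058],"twist":[0.15,0.007,0],"jaw":-1},{"xyz":[0.001,-0.023,0.06],"twist":[0.15,0.007,0],"jaw":-1},{"xyz":[0.001,-0.019,0.062],"twist":[0.15,0.007,0],"jaw":-1},{"xyz":[0.001,-0.014,0.063],"twist":[0.15,0.007,0],"jaw":-1},{"xyz":[0.001,-0.009,0.064],"twist":[0.15,0.007,0],"jaw":-1},{"xyz":[0,0,0],"twist":[0,0,0],"jaw":-1}]}}

```text
t: 16.92
position: [0.4576, 0.0021, 0.1893]
tcp_rot: [-1.767, 0.008, -0.049]
wrist_force: [1.0, -0.4, -0.8]
grip_width: -0.0003
```

Run:
```python
from h import *
s=ctrl.sense();im=ctrl.capture('wrist')[...,::-1];np.save('w9.npy',np.r_[s['position'],s['tcp_rot']]);cv2.imwrite('pics/w9.png',im)
xs=np.array([-.0475,-.9989]);ys=np.array([.9989,-.0475]);c=np.array([.4615,-.0498])
for n in('w6','w9'):
    W=load(n);g=cv2.imread(f'pics/{n}.png')
    # rectified top-down patch at plate-top height, 0.5 mm/px, station axes
    I,J=np.meshgrid(np.arange(-60,60,.5),np.arange(-45,45,.5));X=np.c_[c+.001*(I.ravel()[:,None]*xs+J.ravel()[:,None]*ys),np.full(I.size,.038)]
    m=proj(W,X).astype('float32').reshape(*I.shape,2);p=cv2.remap(g,m[...,0],m[...,1],1)
    y=(p[...,2].astype(int)-p[...,0]>12).astype('uint8');y=cv2.morphologyEx(y,cv2.MORPH_CLOSE,np.ones((9,9)));y=cv2.morphologyEx(y,cv2.MORPH_OPEN,np.ones((9,9)))
    k=max(cv2.findContours(y,0,1)[0],key=cv2.contourArea);r=cv2.minAreaRect(k);print(n,'centre mm',np.round([r[0][0]/2-60,r[0][1]/2-45],1),'size',np.round(np.array(r[1])/2,1),'ang',round(r[2],1))
print(s['t'],s['wrist_force'])
```

```text
w6 centre mm [-0.5  0.7] size [75.6 48.4] ang 1.0
w9 centre mm [-0.2  1.3] size [75.5 48.1] ang 0.8
16.925 [ 0.97473545 -0.43323503 -0.84360523]
```

The plate hasn't moved: it is centred within about 1 mm and turned about 1°. I'll hand in.

```bash
python3 -c "
from station import ctrl
print(ctrl.finish_job())"
```

```text
the job is handed in; nothing more can be done
None
```

The job is done and handed in at about 17 s of the 42 s allowed. I gripped the plate tilted by 12° to clear a raised white slab overhanging it. I then laid it on the rest between the lips, let go, and pressed the cap along the canister's axis with the fingers shut.

- **Plate:** after the press it measured within about 1 mm of the rest's centre and turned about 1°. It agreed with the view taken just after release to about 0.6 mm.
- **Cap:** it reached its hard stop about 8 mm down, with a 29 N peak along the axis and more than 40 N never seen. I held it for about 1.75 s at readings of roughly 11–19 N, and full travel takes about 8.5 N. Afterwards the wrist view showed the cap's face back at its starting position.
- **Other things on the bench:** the dish, tape and lens looked unmoved in the last top view, judged by eye only. The arm hid the rest in that view, so the plate check comes from the wrist camera.
- **Readings that disagreed:**
  - The gripper read 47 mm on the 50 mm plate, though the pictures showed it properly held.
  - The last downward steps before release barely moved the arm, so the plate may have been set down from up to about half a millimetre.

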